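# Wedge the sprung catch of the curing nest and take the toy body out

## Task

The glue of the toy car body in the nest has cured. Wedge the nest's sprung catch fully open with the wooden wedge - push it by its thick end, thin end first, between the stop block and the catch until the catch comes up against its own end stop, without forcing it further - and let go so that the wedge alone holds the catch. Then lift the body out and set it down, not dropped, upright in the middle of the rubber mat and lengthwise along it, leaving the wedge in place and the other things on the table alone.

Things in the scene. Friction and masses are not known exactly. Their poses are not given: they have to be found in the camera images.
- nest: curing nest: plywood plate fixed to the table, spanning x -108..+122, y -100..+100 mm, 12 mm thick; origin on the table under it. Toy body at its +x end, dark steel sprung catch (49 mm high, x -75..-56) and spring post (x -106) at the -x end; between them the wedge's channel along y, open at +y: the wedge goes in towards -y, lying on the plate, its straight face to +x
- catch (a joint): how far the catch is slid open, towards nest -x, m: 0 shut (nose 8 mm over the end of the body), 0.015 on its end stop; body free from 0.011. Spring 4 N shut, 7 N open: pushing the wedge in takes only 2 to 10 N, then rises steeply on the end stop, within 1 to 3 mm; stop at 15 to 25 N. The tip is then 60 to 85 mm past the lug's inner end, by the stop's setting, and the wedge jams there when let go
- gap (a point): point on the plate's top in the channel (nest x -30, y 20 mm, z 12), axes as the nest's, at the inner end of the catch's lug. The lug (nest y 20..40, top 40 mm above the table) is the channel's -x side; its face slants like the wedge: with the catch shut from nest x -36 at y 20 to x -42 at y 40. Plate clear for the wedge's tip to y -100; the nose bar crosses at y -24..-6, underside at z 41
- stop_mid (a point): middle of the foremost possible face of the aluminium stop block, the channel's +x side (nest x -24, y 20, z 24 mm; axes as the nest's). The block's flat face runs along nest y 0..40, top at z 35 mm. It is clamped at a setting that is not told: its face lies between nest x -24 (at this point) and -18, so feel for it. Wedged, the wedge is pinched between block and lug
- seat (a point): middle of the place where the toy body lies, on the plate's top face (nest x 55, y -15 mm); axes as the nest's
- wedge: loose pale wooden wedge, 155 (x) x 36 (y) x 24 mm high, about 0.12 kg; origin under its middle. Thick end x -77..-19 with parallel sides, 36 mm wide: hold it here, across y, near x -50. From there it tapers to 6 mm at the tip x +77: the +y face is straight (y = +18), the -y face slants (y -18 at x -19 to y +12 at x +77)
- body_a: toy car body shell, 63 (x) x 113 (y) x 48 mm, 0.04 kg; origin under its middle, z up, y lengthwise. It starts in the nest, lengthwise along the nest's x. The wings and bonnet are 24 mm high; the cab above (x -22..22, y -9..16, z 24..46) is to be gripped across x
- mat: flat dark rubber mat stuck to the table, 140 (x) x 90 (y) x 4 mm; origin under its middle, z up, x lengthwise
- tape: bystander: brown tape roll lying flat, 66 mm across, 18 mm high; origin under its middle
- glue: bystander: standing dropper bottle, 35 mm across, 98 mm high; origin under its middle
- chassis: bystander: rolling toy chassis with four wheels, 83 x 116 x 50 mm; origin under its middle
- block: bystander: plain wooden block, 36 x 90 x 32 mm, of even thickness; origin under its middle

How it is judged:
By the outcome, as a careful person would: the job done as asked, in the order asked, and still so for the second after the job is handed in, with the robot touching nothing.
It also fails if it takes over 61 s, if anything falls off the work surface, if the arm or the gripper's body presses on something with over 40 N, if the wrist force passes 120 N, or if a joint passes its speed limit or range.

## Robot

A 6-joint arm with a two-finger parallel gripper is mounted at the origin on a cart in front of the work surface, level with it; the furniture and walls round the work are solid. World frame = base frame: x ahead of the robot, y to its left, z up, the work surface at z = 0. Lengths are in mm, angles in rad, forces in N, time in s.
With the tool pointing down it reaches from about 275 to 750 mm from the base axis. Payload 10.2 kg.
Tool frame: the origin (TCP) lies on the front face of the gripper's body, between the roots of the fingers; the fingertips stand 73 mm ahead of it and the grasp point (between the pads) lies 54 mm ahead of it; z points along the fingers, y is the line along which they close (so a half turn about z gives the same grasp; the last joint's range is limited). The gripper opens to 85 mm and grips with 20 to 120 N. Pads are 22 mm wide; open, the fingers measure 114 mm over their backs; the gripper's body (76 mm by 85 mm) begins 54 mm behind the grasp point. The pads swing forward as they close: fully open they stand 13 mm farther back than shut.
Start: joints at [-1.35, 0.313, 1.498, -0, 1.331, -0.223], TCP at [225.41, -474.154, 303.894] pointing down, gripper open.
Joint ranges: [-2.94, 2.94], [-0.97, 2.17], [0.19, 2.56], [-1.23, 4.37], [0.02, 3.11], [-2.88, 2.88]. Speed limits (rad/s): [2.39, 2.39, 3.01, 3.14, 3.14, 3.14].

## Interface

Orientations are given as a unit quaternion [w, x, y, z].
In Python, from rig import * gives the robot as it stands.
- The arm moves only by the tool step_arm, never from a script. Its argument "plan" is a list of rows, each an object with "offset": the shift along the tool's x, y, z in cm, a list of three; "rot": the turn, a rotation vector about the tool's x, y, z in degrees, a list of three; "gripper": the finger opening in cm, from 0 to 8.54. In form: [{"offset": [x, y, z], "rot": [wx, wy, wz], "gripper": gripper}, ...]. A call has 1 to 12 rows; each row is the pose to reach, as a shift and turn from the pose commanded when the call began, along the tool's axes at that moment; what a row does not reach only later rows make up. A row lasts 1/10 s, in which the tool goes at most 50 mm and 8.59 degrees, less where a joint would pass 70% of its speed; a pose out of reach is approached as far as the arm can. A call with a gripper value outside its range is refused whole. The fingers move at their own pace and stop on an object; "squeeze" is the grip in N (left out, the last holds). Time passes only in rows, so rows that repeat a pose let the fingers close. It gives the time, the measured TCP pose, the force, the opening and the grip force at its end, in the units of the state.
- sense(): the state, without advancing time (a new reading comes with each control period).
- capture(name): name is "side" or "top"; returns a dict with "color" (420x560x3 uint8, red, green, blue), "depth" (420x560 float32, mm along the optical axis (not along the pixel's ray), 0 where there is no reading), "vertical_fov" (degrees; the focal length in pixels is half the picture's height over the tangent of half this angle, whatever the lens; pixels are square), "cx", "cy" (the principal point, pixels), "k1" (the pictures are not rectified: a ray, as slopes to the right and down, at radius r is drawn at 1 + k1 r^2 times it, then the intrinsics apply), "rvec" (rotation vector, rad) and "tvec" (3), from world to camera coordinates, as OpenCV has them. Camera axes: x right, y down, z forward; pixel columns grow to the right and rows downward; lengths in mm; the calibration is good to about 2 mm. A picture is of the moment at which its call begins.
- finish_job(): hands the job in; it is judged then, once.
The state is a dict: "time_s": time; "joints": joint angles; "dq": joint speeds; "tau": joint torques, N m; "eef_pos": TCP position; "ee_rot": TCP orientation; "force": force on the tool from outside, world axes, zero at the start; "wrist_torque": the same for the moment, N m; "grip_width": opening from 0.0 (shut) to 1.0 (fully open); "grip_force": force on a finger pad.
Only numpy, scipy, OpenCV 4.12 (cv2) and the standard library are available. Lean on these libraries where they do the work, as an engineer would, in place of code of your own. Each camera call takes 0.05 s, during which the arm holds its last target. There are 200 camera calls.

## Working session

There is one attempt and no reset: what is moved stays moved. The work goes in short steps, Python scripts to look and compute and a tool call to move; the robot and the scene stay as the last step left them, time stands still between calls to the robot, and variables do not carry over. Pictures are saved under pics/ and viewed, at most 10 in all, crops included, and the job is handed in when it is done.

Besides the shell and the picture viewer there is one more tool, called as name(argument=value, ...) on one line, values as JSON. step_arm: Moves the arm, as the interface text tells. Its arguments: {"type":"object","properties":{"plan":{"type":"array"},"squeeze":{"type":"number"}},"required":["plan"]}

```bash
mkdir -p pics; ls
cat > h.py <<'E'
from rig import *
import numpy as np, cv2
def save(c,n): cv2.imwrite('pics/'+n,cv2.cvtColor(c['color'],cv2.COLOR_RGB2BGR))
def cam(c):
    R=cv2.Rodrigues(np.array(c['rvec'],float))[0]; t=np.array(c['tvec'],float).ravel()
    f=210/np.tan(np.radians(c['vertical_fov'])/2); return R,t,f
def rays(c,uv):
    R,t,f=cam(c); uv=np.atleast_2d(np.array(uv,float))
    d=np.stack([(uv[:,0]-c['cx'])/f,(uv[:,1]-c['cy'])/f],1); s=d.copy()
    for _ in range(20): s=d/(1+c['k1']*(s**2).sum(1,keepdims=True))
    return np.c_[s,np.ones(len(s))]
def plane(c,uv,z):
    R,t,f=cam(c); d=rays(c,uv)@R; o=-R.T@t
    return o+d*((z-o[2])/d[:,2])[:,None]
def depthpts(c,uv):
    R,t,f=cam(c); uv=np.atleast_2d(np.array(uv)).astype(int)
    p=rays(c,uv)*c['depth'][uv[:,1],uv[:,0]][:,None]; return (p-t)@R
E
python3 - <<'E'
from h import *
import pickle
print(sense())
for n in('side','top'):
    c=capture(n); save(c,n+'0.png'); pickle.dump(c,open(n+'0.pkl','wb'))
    R,t,f=cam(c); print(n,-R.T@t,R[2],f,c['cx'],c['cy'],c['k1'],(c['depth']>0).mean())
E
```

```text
pics
{'time_s': 0.0, 'joints': array([-1.35034172e+00,  3.13478910e-01,  1.49841044e+00, -2.28472756e-05,
        1.33102973e+00, -2.23395065e-01]), 'dq': array([-9.55311187e-05, -8.68245278e-04,  1.49715360e-03, -1.43058433e-03,
        3.85009450e-04, -7.41151457e-04]), 'tau': array([-3.69315057e-04, -4.12269115e+01, -2.59745228e+01, -1.85138574e-04,
        4.13518137e-03,  6.04488619e-06]), 'eef_pos': array([ 225.39674918, -473.97558371,  303.33025865]), 'ee_rot': array([-6.63226007e-04,  9.75474772e-01,  2.20110267e-01, -1.01199634e-05]), 'force': array([ 0.12818363,  0.38192566, -0.44737117]), 'wrist_torque': array([-0.01855525,  0.02671956, -0.03878281]), 'grip_force': 0.0, 'grip_width': 0.999878436707795}
side [-48.53235229 747.6893012  495.55583809] [ 0.45975593 -0.81553027 -0.35147526] 454.61561828891814 281.4965483540627 210.17301625662915 -0.13457552469838746 0.9400255102040816
top [ 322.49738933 -252.02520981 1206.9502167 ] [ 0.17530645  0.02313772 -0.98424199] 386.6760590916942 276.41721426523713 211.5143847237537 -0.0924361573499821 0.9959906462585034
```

View pics/top0.png

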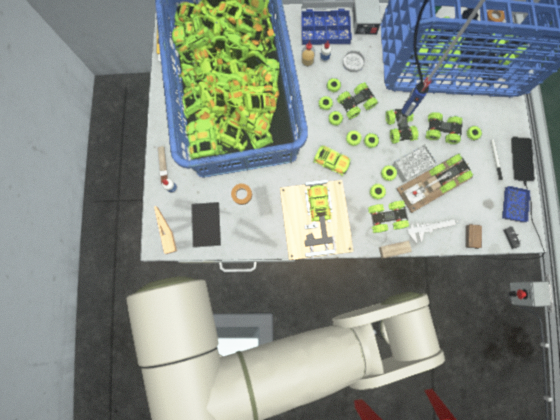

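View pics/side0.png

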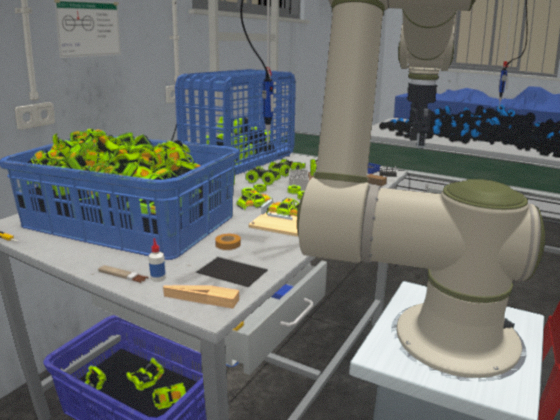

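Top view: nest about (318,220), catch at its lower end, body at its upper end; mat (206,224); wedge (165,230); tape (242,194); glue (168,184). In the side view the wedge is at (200,294) and the mat at (232,270); the arm hides the nest.

Run:
```python
from h import *
import pickle
c=pickle.load(open('top0.pkl','rb'))
im=cv2.cvtColor(c['color'],cv2.COLOR_RGB2BGR)
cr=im[170:265,145:360]; cv2.imwrite('pics/crop.png',cv2.resize(cr,None,fx=3.7,fy=3.7,interpolation=cv2.INTER_CUBIC))
for n,uv in dict(nestTL=(284,186),nestTR=(346,181),nestBL=(288,258),nestBR=(352,252),mat=(206,224),wedge=(165,240),body=(318,200)).items():
    print(n,depthpts(c,uv).round(),plane(c,uv,12).round())
hsv=cv2.cvtColor(im,cv2.COLOR_BGR2HSV)
for p in [(165,240),(160,215),(300,200),(206,224),(345,245)]: print(p,hsv[p[1],p[0]])
```

```text
nestTL [[ 620. -249.    2.]] [[ 617. -249.   12.]]
nestTR [[ 633. -449.   -3.]] [[ 629. -447.   12.]]
nestBL [[ 390. -257.    1.]] [[ 389. -257.   12.]]
nestBR [[ 405. -457.   -1.]] [[ 404. -455.   12.]]
mat [[501.   0.   3.]] [[500.  -2.  12.]]
wedge [[450. 125.  23.]] [[451. 128.  12.]]
body [[ 560. -351.   60.]] [[ 570. -356.   12.]]
(165, 240) [ 22  71 250]
(160, 215) [ 21  80 246]
(300, 200) [ 27  32 254]
(206, 224) [175  20  76]
(345, 245) [ 25  45 253]
```

View pics/crop.png

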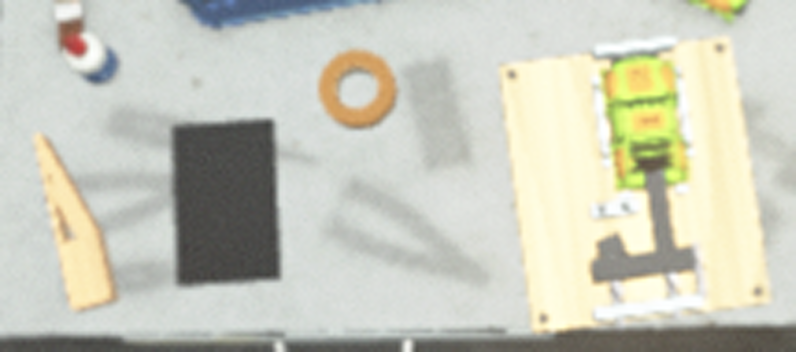

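The crop shows nest edges clean, catch lug (dark) at crop (610,255), and the wedge with its thick end nearest the robot and tip up-left, straight face to the left.

```bash
cat >> h.py <<'E'
def hsv(c): return cv2.cvtColor(c['color'],cv2.COLOR_RGB2HSV)
def allpts(c):
    v,u=np.mgrid[0:420,0:560]; P=depthpts(c,np.c_[u.ravel(),v.ravel()]).reshape(420,560,3); P[c['depth']<=0]=np.nan; return P
def poly(c,m,z,eps):
    k=max(cv2.findContours(m.astype(np.uint8),cv2.RETR_EXTERNAL,cv2.CHAIN_APPROX_NONE)[0],key=cv2.contourArea)
    w=plane(c,k[:,0],z)[:,:2].astype(np.float32); return w,cv2.approxPolyDP(cv2.convexHull(w),eps,True)[:,0]
E
python3 - <<'E'
from h import *
import pickle
for n in('top','side'):
    c=pickle.load(open(n+'0.pkl','rb')); P=allpts(c); H=hsv(c); x,y,z=np.moveaxis(P,2,0)
    m=(H[...,1]>50)&(abs(H[...,0].astype(int)-20)<8)&(H[...,2]>120)&(x>380)&(x<600)&(y>70)&(y<180)&(z<60)
    t=m&(z>17)
    print(n,'wedge z',np.nanpercentile(z[t],[10,50,90]),t.sum(),m.sum())
    w,q=poly(c,t,24,5); print(q.round(1).tolist(), cv2.minAreaRect(w))
    mm=(H[...,2]<110)&(H[...,1]<90)&(x>400)&(x<600)&(y>-70)&(y<70)&(z<30)
    w,q=poly(c,mm,4,6); print('mat z',np.nanmedian(z[mm]),q.round(1).tolist(),cv2.minAreaRect(w))
E
```

```text
top wedge z [20.71609616 24.04534477 27.14744834] 414 462
[[558.7000122070312, 160.8000030517578], [412.70001220703125, 126.5999984741211], [415.3999938964844, 95.0], [478.0, 106.30000305175781]] ((486.8526306152344, 128.54873657226562), (155.78614807128906, 38.11109161376953), 15.70041561126709)
mat z 3.9637379502012156 [[568.0999755859375, -37.599998474121094], [563.4000244140625, 46.400001525878906], [431.79998779296875, 37.20000076293945], [437.0, -42.099998474121094]] ((500.8680114746094, 1.8105659484863281), (135.4571533203125, 85.76789093017578), 2.893950939178467)
side wedge z [18.8280725  22.76965813 24.19527595] 696 1278
[[554.2000122070312, 164.0], [547.5999755859375, 174.0], [402.5, 137.0], [411.8999938964844, 103.19999694824219], [423.70001220703125, 96.69999694824219], [473.20001220703125, 108.30000305175781]] ((481.95458984375, 134.46548461914062), (154.72494506835938, 46.220645904541016), 14.542755126953125)
mat z 3.7623142584025056 [[567.7000122070312, -31.899999618530273], [560.0999755859375, 52.70000076293945], [427.29998779296875, 44.29999923706055], [434.79998779296875, -41.29999923706055]] ((497.34490966796875, 6.731189727783203), (137.3510284423828, 89.80712890625), 2.8335416316986084)
```

```bash
cat >> h.py <<'E'
from scipy.spatial.transform import Rotation as Rn
def tool():
    s=sense(); q=s['ee_rot']; R=Rn.from_quat([q[1],q[2],q[3],q[0]]); return np.array(s['eef_pos']),R,s
def go(x,y,z,yaw):  # yaw of tool x in world deg, pointing down
    p,R,s=tool(); T=Rn.from_euler('z',yaw,degrees=True)*Rn.from_euler('x',180,degrees=True)
    print('offset cm',(R.inv().apply(np.array([x,y,z])-p)/10).round(2),'rot',np.degrees((R.inv()*T).as_rotvec()).round(2))
E
python3 -c "
from h import *
go(437,118,200,15);go(437,118,76,15)"
```

```text
offset cm [ 44.53 -44.37  10.4 ] rot [-6.000e-02 -1.000e-02  1.043e+01]
offset cm [ 44.53 -44.36  22.8 ] rot [-6.000e-02 -1.000e-02  1.043e+01]
```

step_arm(plan=[{"offset": [44.5, -44.4, 10.4], "rot": [0, 0, 10.4], "gripper": 7}, {"offset": [44.5, -44.4, 10.4], "rot": [0, 0, 10.4], "gripper": 7}, {"offset": [44.5, -44.4, 10.4], "rot": [0, 0, 10.4], "gripper": 7}, {"offset": [44.5, -44.4, 10.4], "rot": [0, 0, 10.4], "gripper": 7}, {"offset": [44.5, -44.4, 10.4], "rot": [0, 0, 10.4], "gripper": 7}, {"offset": [44.5, -44.4, 10.4], "rot": [0, 0, 10.4], "gripper": 7}, {"offset": [44.5, -44.4, 10.4], "rot": [0, 0, 10.4], "gripper": 7}, {"offset": [44.5, -44.4, 10.4], "rot": [0, 0, 10.4], "gripper": 7}, {"offset": [44.5, -44.4, 10.4], "rot": [0, 0, 10.4], "gripper": 7}, {"offset": [44.5, -44.4, 10.4], "rot": [0, 0, 10.4], "gripper": 7}, {"offset": [44.5, -44.4, 10.4], "rot": [0, 0, 10.4], "gripper": 7}, {"offset": [44.5, -44.4, 10.4], "rot": [0, 0, 10.4], "gripper": 7}])

```text
time_s: 1.3
eef_pos: [424.5, 85.6, 205.6]
ee_rot: [0.0, 0.991, 0.131, 0.0]
force: [0.8, -0.4, 0.6]
grip_width: 0.821
grip_force: 0.0
```

Run:
```python
from h import *
import pickle
go(437,118,76,15)
for n in('side','top'):
    c=capture(n); save(c,n+'1.png'); pickle.dump(c,open(n+'1.pkl','wb'))
a=cv2.imread('pics/side1.png'); cv2.imwrite('pics/s1c.png',cv2.resize(a[150:330,80:400],None,fx=2.5,fy=2.5,interpolation=cv2.INTER_CUBIC))
```

```text
offset cm [ 2.04 -2.81 12.96] rot [ 0.01 -0.01  0.04]
```

View pics/s1c.png

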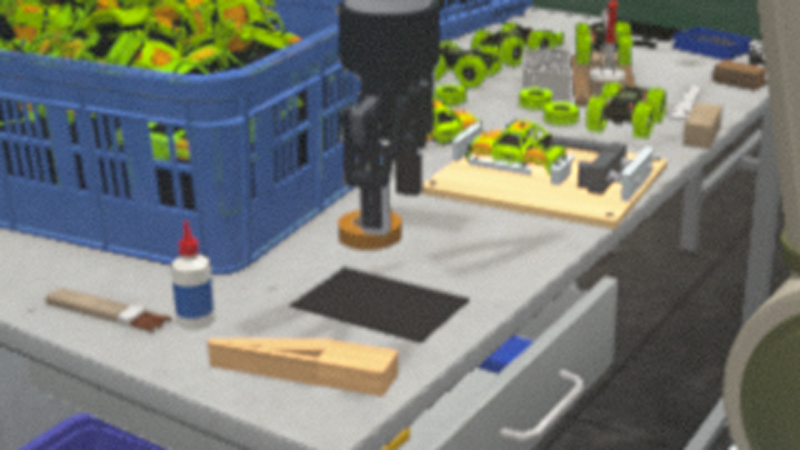

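The nest is now clear in the side view: front plate edge along crop (425,185)-(605,220), catch at (600,165).

Run:
```python
from h import *
import pickle
for n,k in(('top','0'),('side','1'),('top','1')):
    c=pickle.load(open(n+k+'.pkl','rb')); P=allpts(c); H=hsv(c); x,y,z=np.moveaxis(P,2,0)
    m=(H[...,1]>22)&(H[...,0]>12)&(H[...,0]<35)&(H[...,2]>150)&(x>375)&(x<650)&(y>-475)&(y<-235)&(z<30)
    print(n,m.sum(),np.nanpercentile(z[m],[5,25,50,75,95]).round(1))
    mk=cv2.morphologyEx(m.astype(np.uint8),cv2.MORPH_CLOSE,np.ones((3,3)))
    w,q=poly(c,mk,12,8); r=cv2.minAreaRect(w); print(q.round(1).tolist(),r)
    d=(H[...,2]<120)&(H[...,1]<90)&(x>390)&(x<560)&(y>-440)&(y<-280)&(z>30)&(z<60)
    print('dark catch',d.sum(),[ (np.nanpercentile(a[d],[2,50,98])).round(1).tolist() for a in(x,y,z)])
    b=(H[...,0]>28)&(H[...,0]<45)&(H[...,1]>110)&(x>470)&(x<630)&(y>-410)&(y<-310)&(z>15)&(z<75)
    rr=cv2.minAreaRect(P[b&(z>28)][:,:2].astype(np.float32)); print('body',b.sum(),np.nanpercentile(z[b],[50,98]).round(),rr)
```

```text
top 3358 [ 7.2 10.6 12.3 14.  16.8]
[[622.2999877929688, -312.8999938964844], [614.2000122070312, -236.5], [383.20001220703125, -263.29998779296875], [391.20001220703125, -325.0], [452.29998779296875, -360.8999938964844], [615.4000244140625, -331.79998779296875]] ((504.507080078125, -300.3953857421875), (233.49197387695312, 110.87133026123047), 6.296785354614258)
dark catch 24 [[514.2, 518.1, 524.9], [-369.2, -359.7, -349.2], [43.3, 50.3, 54.7]]
body 377 [39. 61.] ((558.3262329101562, -354.3235778808594), (109.27448272705078, 55.13397979736328), 5.953403949737549)
side 1546 [ 0.3  8.6 10.  10.9 19.5]
[[621.4000244140625, -363.1000061035156], [615.0, -243.39999389648438], [583.9000244140625, -211.3000030517578], [376.70001220703125, -237.10000610351562], [404.1000061035156, -447.3999938964844], [511.0, -421.20001220703125]] ((504.31396484375, -328.0162048339844), (241.3204803466797, 222.1607666015625), 6.7531609535217285)
dark catch 206 [[423.5, 438.2, 515.6], [-378.4, -350.7, -305.4], [31.3, 44.7, 48.6]]
body 283 [35. 56.] ((551.6798706054688, -352.1268005371094), (113.74430084228516, 56.383304595947266), 8.738031387329102)
top 3184 [ 7.5 10.5 12.2 13.9 16.9]
[[622.2999877929688, -312.8999938964844], [614.2000122070312, -236.5], [383.20001220703125, -263.29998779296875], [391.20001220703125, -325.0], [452.29998779296875, -360.8999938964844], [615.4000244140625, -331.79998779296875]] ((504.47052001953125, -300.586181640625), (233.38111877441406, 110.54994201660156), 6.115939140319824)
dark catch 19 [[515.1, 518.5, 521.9], [-369.1, -359.8, -350.8], [46.5, 49.9, 54.4]]
body 376 [39. 60.] ((557.8409423828125, -355.2984313964844), (109.28955841064453, 55.880435943603516), 7.855600833892822)
```

step_arm(plan=[{"offset": [2.0, -2.8, 9.0], "rot": [0, 0, 0], "gripper": 7}, {"offset": [2.0, -2.8, 9.0], "rot": [0, 0, 0], "gripper": 7}, {"offset": [2.0, -2.8, 9.0], "rot": [0, 0, 0], "gripper": 7}, {"offset": [2.0, -2.8, 9.0], "rot": [0, 0, 0], "gripper": 7}])

```text
time_s: 1.8
eef_pos: [436.4, 115.1, 116.4]
ee_rot: [0.0, 0.991, 0.131, -0.0]
force: [-0.4, -0.1, 0.6]
grip_width: 0.826
grip_force: 0.0
```

Run:
```python
from h import *
import pickle
for n,k in(('top','0'),('side','1')):
    c=pickle.load(open(n+k+'.pkl','rb')); c['depth']=cv2.medianBlur(c['depth'],5); P=allpts(c); H=hsv(c); x,y,z=np.moveaxis(P,2,0)
    m=(H[...,1]>18)&(H[...,0]>10)&(H[...,0]<38)&(H[...,2]>120)&(x>370)&(x<660)&(y>-480)&(y<-220)&(z<18)&(z>(6 if n=='side' else 4))
    nl,lab,st,_=cv2.connectedComponentsWithStats(m.astype(np.uint8)); 
    m=np.isin(lab,[i for i in range(1,nl) if st[i,4]>80])
    v,u=np.nonzero(m); w=plane(c,np.c_[u,v],12)[:,:2].astype(np.float32)
    r=cv2.minAreaRect(w); print(n,len(w),np.median(z[m]),r)
    print(cv2.approxPolyDP(cv2.convexHull(w),7,True)[:,0].round(1).tolist())
    ps=np.radians(r[2] if r[2]<45 else r[2]-90)
    # robust edges: along strips, extreme points, line fits
    a=w@[np.cos(ps),np.sin(ps)]; b=w@[-np.sin(ps),np.cos(ps)]
    for nm,s,t in(('x',a,b),('y',b,a)):
        for f in(np.min,np.max):
            bins=np.linspace(t.min()+10,t.max()-10,25); T=[];S=[]
            for i in range(24):
                j=(t>=bins[i])&(t<bins[i+1])
                if j.sum()>2: T.append((bins[i]+bins[i+1])/2);S.append(f(s[j]))
            T=np.array(T);S=np.array(S); k=np.ones(len(T),bool)
            for _ in range(4):
                q=np.polyfit(T[k],S[k],1); e=abs(S-np.polyval(q,T)); k=e<max(2.5,1.5*np.median(e[k]))
            print(nm,f.__name__,'n',k.sum(),'slope deg',np.degrees(np.arctan(q[0])).round(2),'mid',np.polyval(q,(t.min()+t.max())/2).round(1))
    print('psi',np.degrees(ps))
```

```text
top 3060 12.318649615277888 ((509.8730773925781, -347.22412109375), (231.37258911132812, 201.66012573242188), 5.9627580642700195)
[[633.0999755859375, -427.8999938964844], [607.5999755859375, -236.39999389648438], [386.20001220703125, -263.3999938964844], [407.0, -458.1000061035156]]
x min n 17 slope deg 0.08 mid 356.6
x max n 16 slope deg 0.16 mid 585.4
y min n 24 slope deg 0.23 mid -497.4
y max n 24 slope deg 0.12 mid -298.4
psi 5.9627580642700195
side 1146 10.264001738697589 ((507.31378173828125, -336.629638671875), (235.53842163085938, 204.79397583007812), 6.631378650665283)
[[602.7999877929688, -224.89999389648438], [398.20001220703125, -246.1999969482422], [382.3999938964844, -255.8000030517578], [406.70001220703125, -445.79998779296875], [415.0, -450.3999938964844], [618.2999877929688, -334.79998779296875], [615.0, -243.39999389648438]]
x min n 23 slope deg 0.36 mid 349.0
x max n 7 slope deg 56.33 mid 477.0
y min n 8 slope deg 2.14 mid -387.5
y max n 22 slope deg -0.4 mid -292.0
psi 6.631378650665283
```

step_arm(plan=[{"offset": [0, 0, 4.0], "rot": [0, 0, 0], "gripper": 7}, {"offset": [0, 0, 4.0], "rot": [0, 0, 0], "gripper": 7}, {"offset": [0, 0, 4.0], "rot": [0, 0, 0], "gripper": 2.5}, {"offset": [0, 0, 4.0], "rot": [0, 0, 0], "gripper": 2.5}, {"offset": [0, 0, 4.0], "rot": [0, 0, 0], "gripper": 2.5}, {"offset": [0, 0, 4.0], "rot": [0, 0, 0], "gripper": 2.5}, {"offset": [0, 0, 4.0], "rot": [0, 0, 0], "gripper": 2.5}, {"offset": [0, 0, 4.0], "rot": [0, 0, 0], "gripper": 2.5}], squeeze=60)

```text
time_s: 2.6
eef_pos: [437.4, 115.4, 78.3]
ee_rot: [0.0, 0.991, 0.131, 0.002]
force: [-3.3, -2.1, 13.3]
grip_width: 0.408
grip_force: 60.4
```

step_arm(plan=[{"offset": [0, 0, -4], "rot": [0, 0, 0], "gripper": 2.5}, {"offset": [0, 0, -8], "rot": [0, 0, 0], "gripper": 2.5}, {"offset": [0, 0, -8], "rot": [0, 0, 0], "gripper": 2.5}])

```text
time_s: 2.9
eef_pos: [438.4, 115.6, 161.3]
ee_rot: [0.001, 0.991, 0.131, 0.005]
force: [0.3, 0.6, -1.3]
grip_width: 0.408
grip_force: 60.8
```

```bash
python3 -c "
from h import *
s=sense();print(s['force'],s['eef_pos'],s['grip_width'],s['grip_force']);go(435.4,-164,160,-83.9)"
```

```text
[ 0.33975336  0.56146971 -1.26392391] [438.38908982 115.62902758 161.3321698 ] 0.40822741166448395 60.817919969558716
offset cm [-7.55 26.93  0.13] rot [-0.38 -0.56 98.94]
```

step_arm(plan=[{"offset": [-7.6, 26.9, 0.2], "rot": [0, 0, 98.9], "gripper": 2.5}, {"offset": [-7.6, 26.9, 0.2], "rot": [0, 0, 98.9], "gripper": 2.5}, {"offset": [-7.6, 26.9, 0.2], "rot": [0, 0, 98.9], "gripper": 2.5}, {"offset": [-7.6, 26.9, 0.2], "rot": [0, 0, 98.9], "gripper": 2.5}, {"offset": [-7.6, 26.9, 0.2], "rot": [0, 0, 98.9], "gripper": 2.5}, {"offset": [-7.6, 26.9, 0.2], "rot": [0, 0, 98.9], "gripper": 2.5}, {"offset": [-7.6, 26.9, 0.2], "rot": [0, 0, 98.9], "gripper": 2.5}, {"offset": [-7.6, 26.9, 0.2], "rot": [0, 0, 98.9], "gripper": 2.5}, {"offset": [-7.6, 26.9, 0.2], "rot": [0, 0, 98.9], "gripper": 2.5}, {"offset": [-7.6, 26.9, 0.2], "rot": [0, 0, 98.9], "gripper": 2.5}, {"offset": [-7.6, 26.9, 0.2], "rot": [0, 0, 98.9], "gripper": 2.5}, {"offset": [-7.6, 26.9, 0.2], "rot": [0, 0, 98.9], "gripper": 2.5}])

```text
time_s: 4.1
eef_pos: [432.5, -163.8, 154.2]
ee_rot: [-0.0, 0.742, -0.67, 0.0]
force: [0.7, 0.1, -0.8]
grip_width: 0.407
grip_force: 60.8
```

```bash
python3 -c "
from h import *
s=sense();print(s['force'],s['eef_pos'],s['joints']);go(435.4,-164,93,-83.9)"
```

```text
[ 0.73252524  0.12707846 -0.77305364] [ 432.54231047 -163.84671056  154.16967455] [-6.16274585e-01  3.66370268e-01  1.86331859e+00  2.78516022e-05
  9.11722837e-01  2.42364218e+00]
offset cm [ 0.04 -0.28  6.12] rot [-0.01 -0.01 -0.28]
```

step_arm(plan=[{"offset": [0, -0.3, 5.8], "rot": [0, 0, -0.3], "gripper": 2.5}, {"offset": [0, -0.3, 5.8], "rot": [0, 0, -0.3], "gripper": 2.5}, {"offset": [0, -0.3, 5.8], "rot": [0, 0, -0.3], "gripper": 2.5}, {"offset": [0, -0.3, 5.8], "rot": [0, 0, -0.3], "gripper": 2.5}])

```text
time_s: 4.5
eef_pos: [436.1, -163.9, 97.3]
ee_rot: [-0.0, 0.746, -0.666, 0.001]
force: [-0.3, -0.6, -1.6]
grip_width: 0.41
grip_force: 60.8
```

Run:
```python
from h import *
import pickle
go(435.4,-164,93,-83.9)
for n in('side','top'):
    c=capture(n); save(c,n+'2.png'); pickle.dump(c,open(n+'2.pkl','wb'))
a=cv2.imread('pics/side2.png')[185:250,215:365]; b=cv2.imread('pics/top2.png')[170:265,230:360]
a=cv2.resize(a,(800,347),interpolation=cv2.INTER_CUBIC); b=cv2.resize(b,None,fx=6,fy=6,interpolation=cv2.INTER_CUBIC)
cv2.imwrite('pics/s2c.png',a); cv2.imwrite('pics/t2c.png',b)
```

```text
offset cm [0.   0.07 0.43] rot [-0.06 -0.05  0.34]
```

View pics/t2c.png

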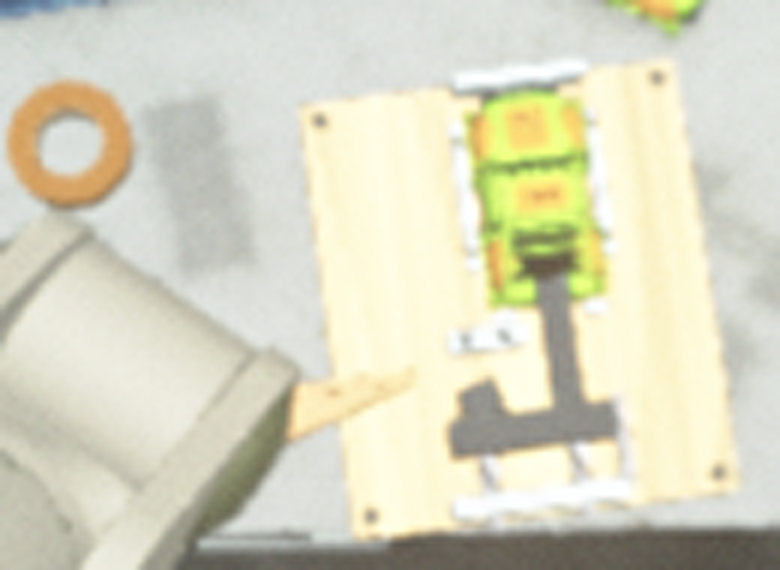

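View pics/s2c.png

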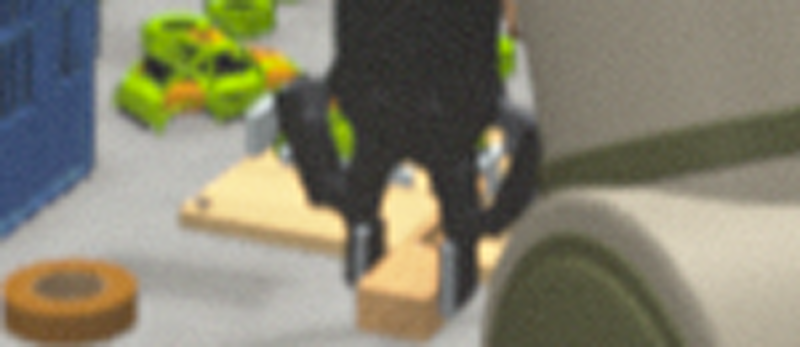

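Top crop: wedge tip at (412,375); stop block spans (450,340)-(524,350), its lower face just above the channel; lug at (462–500, 380–420). Side crop: wedge gripped level in the pads.

Run:
```python
from h import *
import pickle
c=pickle.load(open('top2.pkl','rb'))
ps=np.radians(6.1); O=np.array([501,-345]); Rm=np.array([[np.cos(ps),-np.sin(ps)],[np.sin(ps),np.cos(ps)]])
for n,(u,v),z in [('tip straight corner',(412,369),43),('tip low',(412,380),43),('block face L',(453,354),35),('block face R',(524,345),35),('lug tip L',(462,388),40),('lug tip R',(492,378),40),('lug R low',(506,412),40),('plateTL',(303,104),12),('plateBL',(356,537),12),('plateTR',(670,60),12),('plateBR',(738,488),12)]:
    w=plane(c,(230+(u+.5)/6-.5,170+(v+.5)/6-.5),z)[0,:2]; print(n,w.round(1),'nest',((w-O)@Rm).round(1))
p,R,s=tool(); tp=p[:2]+R.apply([127,18,0])[:2]; print('tip by robot',tp.round(1),((tp-O)@Rm).round(1), R.apply([0,1,0]).round(3)); tp=p[:2]+R.apply([127,-18,0])[:2]; print(tp,((tp-O)@Rm).round(1))
```

```text
tip straight corner [ 468.3 -289.9] nest [-26.7  58.3]
tip low [ 462.7 -289.7] nest [-32.2  59. ]
block face L [ 476.6 -311.1] nest [-20.7  36.3]
block face R [ 480.5 -347.4] nest [-20.7  -0.2]
lug tip L [ 458.5 -315. ] nest [-39.   34.4]
lug tip R [ 463.3 -330.3] nest [-35.9  18.7]
lug R low [ 445.9 -336.8] nest [-53.9  14. ]
plateTL [ 614.4 -236.8] nest [124.3  95.5]
plateBL [ 386.  -260.1] nest [-105.3   96.7]
plateTR [ 634.4 -431.9] nest [ 123.4 -100.6]
plateBR [ 407.3 -456.8] nest [-105.1 -101.2]
tip by robot [ 432.6 -292.2] [-62.4  59.8] [-0.994 -0.112 -0.002]
[ 468.37850298 -288.14842443] [-26.4  60. ]
```

step_arm(plan=[{"offset": [0, 0, 0.6], "rot": [0, 0, 0.3], "gripper": 2.5}, {"offset": [0, 0, 0.6], "rot": [0, 0, 0.3], "gripper": 2.5}, {"offset": [1.5, 0, 0.6], "rot": [0, 0, 0.3], "gripper": 2.5}, {"offset": [3.0, 0, 0.6], "rot": [0, 0, 0.3], "gripper": 2.5}, {"offset": [3.0, 0, 0.6], "rot": [0, 0, 0.3], "gripper": 2.5}])

```text
time_s: 5.1
eef_pos: [439.6, -195.9, 90.3]
ee_rot: [0.0, 0.743, -0.669, 0.001]
force: [-0.8, -2.1, 1.8]
grip_width: 0.407
grip_force: 61.2
```

```bash
cat >> h.py <<'E'
ps=np.radians(6.1); O=np.array([503,-347.5]); Rm=np.array([[np.cos(ps),-np.sin(ps)],[np.sin(ps),np.cos(ps)]])
def st():
    p,R,s=tool(); f=s['force']; tp=p[:2]+R.apply([127,-18,0])[:2]; x=R.apply([1,0,0])
    print('t',s['time_s'],'z',p[2].round(1),'tipnest',((tp-O)@Rm).round(1),'yaw',np.degrees(np.arctan2(x[1],x[0])).round(2),'Fnest',(f[:2]@Rm).round(1),f[2].round(1),'M',s['wrist_torque'].round(2))
E
python3 -c "
from h import *
st()"
```

```text
t 5.1 z 90.3 tipnest [-29.1  30.5] yaw -83.98 Fnest [-1. -2.] 1.8 M [-0.37 -0.08  0.02]
```

step_arm(plan=[{"offset": [0, -0.3, 0], "rot": [0, 0, 0], "gripper": 2.5}, {"offset": [0.8, -0.3, 0], "rot": [0, 0, 0], "gripper": 2.5}, {"offset": [0.8, -0.3, 0], "rot": [0, 0, 0], "gripper": 2.5}])

```text
time_s: 5.4
eef_pos: [443.3, -201.5, 90.2]
ee_rot: [-0.0, 0.744, -0.668, 0.0]
force: [-1.1, -2.2, 3.2]
grip_width: 0.41
grip_force: 61.5
```

```bash
python3 -c "
from h import *
st()"
```

```text
t 5.4 z 90.2 tipnest [-25.8  24.6] yaw -83.87 Fnest [-1.4 -2.1] 3.2 M [-0.54  0.14 -0.1 ]
```

step_arm(plan=[{"offset": [0, -0.15, 0], "rot": [0, 0, 0], "gripper": 2.5}, {"offset": [0, -0.15, 0], "rot": [0, 0, 0], "gripper": 2.5}])

```text
time_s: 5.6
eef_pos: [444.5, -200.9, 90.1]
ee_rot: [0.0, 0.744, -0.668, 0.0]
force: [-2.2, -1.6, 4.1]
grip_width: 0.405
grip_force: 61.6
```

```bash
python3 -c "
from h import *
st()"
```

```text
t 5.6 z 90.1 tipnest [-24.5  25. ] yaw -83.86 Fnest [-2.3 -1.4] 4.1 M [-0.65  0.41 -0.21]
```

step_arm(plan=[{"offset": [0, 0, -0.05], "rot": [0, 0, 0], "gripper": 2.5}, {"offset": [0, -0.1, -0.05], "rot": [0, 0, 0], "gripper": 2.5}, {"offset": [0, -0.1, -0.05], "rot": [0, 0, 0], "gripper": 2.5}])

```text
time_s: 5.9
eef_pos: [445.4, -200.5, 90.4]
ee_rot: [-0.0, 0.744, -0.668, -0.0]
force: [-2.0, 0.4, 2.2]
grip_width: 0.407
grip_force: 61.3
```

```bash
python3 -c "
from h import *
st()"
```

```text
t 5.9 z 90.4 tipnest [-23.6  25.3] yaw -83.87 Fnest [-1.9  0.6] 2.2 M [-0.18  0.22 -0.15]
```

step_arm(plan=[{"offset": [0, -0.1, 0], "rot": [0, 0, 0], "gripper": 2.5}, {"offset": [0, -0.1, 0], "rot": [0, 0, 0], "gripper": 2.5}])

```text
time_s: 6.1
eef_pos: [446.4, -200.4, 90.4]
ee_rot: [-0.0, 0.744, -0.668, -0.0]
force: [-2.8, 1.3, 2.6]
grip_width: 0.404
grip_force: 61.3
```

```bash
python3 -c "
from h import *
st()"
```

```text
t 6.1 z 90.4 tipnest [-22.6  25.3] yaw -83.87 Fnest [-2.6  1.6] 2.6 M [ 0.03  0.29 -0.15]
```

step_arm(plan=[{"offset": [0, -0.1, 0], "rot": [0, 0, 0], "gripper": 2.5}, {"offset": [0, -0.1, 0], "rot": [0, 0, 0], "gripper": 2.5}])

```text
time_s: 6.3
eef_pos: [447.5, -200.4, 90.4]
ee_rot: [-0.0, 0.744, -0.668, -0.0]
force: [-0.9, 1.9, 2.1]
grip_width: 0.405
grip_force: 61.3
```

```bash
python3 -c "
from h import *
st()"
```

```text
t 6.3 z 90.4 tipnest [-21.5  25.1] yaw -83.87 Fnest [-0.7  2. ] 2.1 M [-0.01  0.14 -0.08]
```

step_arm(plan=[{"offset": [0, -0.1, 0], "rot": [0, 0, 0], "gripper": 2.5}, {"offset": [0, -0.1, 0], "rot": [0, 0, 0], "gripper": 2.5}])

```text
time_s: 6.5
eef_pos: [448.2, -200.4, 90.4]
ee_rot: [0.0, 0.744, -0.669, -0.0]
force: [-3.9, -0.5, 2.5]
grip_width: 0.405
grip_force: 61.4
```

```bash
python3 -c "
from h import *
st()"
```

```text
t 6.5 z 90.4 tipnest [-20.8  25.1] yaw -83.9 Fnest [-4.  -0.1] 2.5 M [-0.17  0.62 -0.41]
```

step_arm(plan=[{"offset": [0, -0.1, 0], "rot": [0, 0, 0], "gripper": 2.5}, {"offset": [0, -0.1, 0], "rot": [0, 0, 0], "gripper": 2.5}])

```text
time_s: 6.7
eef_pos: [448.7, -200.3, 90.3]
ee_rot: [0.0, 0.743, -0.669, -0.001]
force: [-7.5, -1.3, 4.9]
grip_width: 0.405
grip_force: 61.7
```

```bash
python3 -c "
from h import *
st()"
```

```text
t 6.7 z 90.3 tipnest [-20.4  25.1] yaw -83.94 Fnest [-7.6 -0.5] 4.9 M [-0.31  1.29 -0.76]
```

step_arm(plan=[{"offset": [0, 0.07, -0.03], "rot": [0, 0, 0], "gripper": 2.5}, {"offset": [1, 0.07, -0.03], "rot": [0, 0, 0], "gripper": 2.5}, {"offset": [2, 0.07, -0.03], "rot": [0, 0, 0], "gripper": 2.5}, {"offset": [3, 0.07, -0.03], "rot": [0, 0, 0], "gripper": 2.5}, {"offset": [3, 0.07, -0.03], "rot": [0, 0, 0], "gripper": 2.5}])

```text
time_s: 7.2
eef_pos: [451.4, -230.3, 90.4]
ee_rot: [-0.0, 0.744, -0.669, -0.001]
force: [-6.5, 0.1, 1.9]
grip_width: 0.41
grip_force: 61.3
```

```bash
python3 -c "
from h import *
st()"
```

```text
t 7.2 z 90.4 tipnest [-20.9  -5. ] yaw -83.91 Fnest [-6.4  0.8] 1.9 M [-0.14  0.99 -0.37]
```

step_arm(plan=[{"offset": [0.5, 0.05, 0], "rot": [0, 0, 0], "gripper": 2.5}, {"offset": [1, 0.05, 0], "rot": [0, 0, 0], "gripper": 2.5}, {"offset": [1.5, 0.05, 0], "rot": [0, 0, 0], "gripper": 2.5}, {"offset": [2, 0.05, 0], "rot": [0, 0, 0], "gripper": 2.5}, {"offset": [2, 0.05, 0], "rot": [0, 0, 0], "gripper": 2.5}])

```text
time_s: 7.7
eef_pos: [453.0, -248.5, 90.4]
ee_rot: [-0.001, 0.744, -0.668, -0.003]
force: [-4.1, 11.3, 7.2]
grip_width: 0.405
grip_force: 61.9
```

```bash
python3 -c "
from h import *
st()"
```

```text
t 7.7 z 90.4 tipnest [-21.1 -23.2] yaw -83.85 Fnest [-2.9 11.7] 7.2 M [ 1.62  0.62 -0.07]
```

step_arm(plan=[{"offset": [0.5, 0, 0], "rot": [0, 0, 0], "gripper": 2.5}, {"offset": [1, 0, 0], "rot": [0, 0, 0], "gripper": 2.5}, {"offset": [1.5, 0, 0], "rot": [0, 0, 0], "gripper": 2.5}, {"offset": [1.5, 0, 0], "rot": [0, 0, 0], "gripper": 2.5}])

```text
time_s: 8.1
eef_pos: [454.6, -262.9, 90.4]
ee_rot: [-0.001, 0.744, -0.668, -0.003]
force: [-4.8, 14.3, 8.9]
grip_width: 0.403
grip_force: 62.2
```

```bash
python3 -c "
from h import *
st()"
```

```text
t 8.1 z 90.4 tipnest [-21.1 -37.7] yaw -83.84 Fnest [-3.3 14.8] 8.9 M [ 2.02  0.62 -0.03]
```

step_arm(plan=[{"offset": [0, 0, -0.06], "rot": [0, 0, 0], "gripper": 2.5}, {"offset": [0.4, 0, -0.06], "rot": [0, 0, 0], "gripper": 2.5}, {"offset": [0.8, 0, -0.06], "rot": [0, 0, 0], "gripper": 2.5}, {"offset": [0.8, 0, -0.06], "rot": [0, 0, 0], "gripper": 2.5}])

```text
time_s: 8.5
eef_pos: [455.4, -271.0, 90.4]
ee_rot: [-0.001, 0.744, -0.668, -0.003]
force: [-2.2, 12.5, 2.1]
grip_width: 0.406
grip_force: 61.4
```

```bash
python3 -c "
from h import *
st()"
```

```text
t 8.5 z 90.4 tipnest [-21.1 -45.9] yaw -83.84 Fnest [-0.8 12.7] 2.1 M [ 1.54  0.33 -0.04]
```

step_arm(plan=[{"offset": [0.2, 0, 0], "rot": [0, 0, 0], "gripper": 2.5}, {"offset": [0.4, 0, 0], "rot": [0, 0, 0], "gripper": 2.5}, {"offset": [0.4, 0, 0], "rot": [0, 0, 0], "gripper": 2.5}])

```text
time_s: 8.8
eef_pos: [455.8, -274.5, 90.4]
ee_rot: [-0.001, 0.744, -0.668, -0.003]
force: [-3.7, 13.3, 4.1]
grip_width: 0.409
grip_force: 61.5
```

```bash
python3 -c "
from h import *
st()"
```

```text
t 8.8 z 90.4 tipnest [-21.1 -49.4] yaw -83.84 Fnest [-2.3 13.6] 4.1 M [ 1.97  0.32 -0.05]
```

step_arm(plan=[{"offset": [0.15, 0, 0], "rot": [0, 0, 0], "gripper": 2.5}, {"offset": [0.3, 0, 0], "rot": [0, 0, 0], "gripper": 2.5}, {"offset": [0.3, 0, 0], "rot": [0, 0, 0], "gripper": 2.5}])

```text
time_s: 9.1
eef_pos: [456.1, -277.1, 90.4]
ee_rot: [-0.001, 0.744, -0.668, -0.004]
force: [-3.4, 16.5, 5.2]
grip_width: 0.403
grip_force: 61.6
```

```bash
python3 -c "
from h import *
st()"
```

```text
t 9.1 z 90.4 tipnest [-21.1 -52. ] yaw -83.83 Fnest [-1.6 16.8] 5.2 M [ 2.27  0.32 -0.04]
```

step_arm(plan=[{"offset": [0.1, 0, 0], "rot": [0, 0, 0], "gripper": 2.5}, {"offset": [0.2, 0, 0], "rot": [0, 0, 0], "gripper": 2.5}, {"offset": [0.2, 0, 0], "rot": [0, 0, 0], "gripper": 2.5}])

```text
time_s: 9.4
eef_pos: [456.2, -277.5, 90.4]
ee_rot: [-0.002, 0.744, -0.668, -0.005]
force: [-4.0, 25.8, 10.2]
grip_width: 0.404
grip_force: 62.3
```

```bash
python3 -c "
from h import *
st()"
```

```text
t 9.4 z 90.4 tipnest [-21.  -52.4] yaw -83.83 Fnest [-1.3 26.1] 10.2 M [ 3.86  0.27 -0.03]
```

step_arm(plan=[{"offset": [-0.15, 0, 0], "rot": [0, 0, 0], "gripper": 2.5}, {"offset": [-0.15, 0, 0], "rot": [0, 0, 0], "gripper": 5.5}, {"offset": [-0.15, 0, 0], "rot": [0, 0, 0], "gripper": 5.5}, {"offset": [-0.15, 0, 0], "rot": [0, 0, 0], "gripper": 5.5}, {"offset": [-0.15, 0, -3], "rot": [0, 0, 0], "gripper": 5.5}, {"offset": [-0.15, 0, -7], "rot": [0, 0, 0], "gripper": 5.5}, {"offset": [-10, 0, -12], "rot": [0, 0, 0], "gripper": 6}, {"offset": [-20, 0, -14], "rot": [0, 0, 0], "gripper": 6}, {"offset": [-20, 0, -14], "rot": [0, 0, 0], "gripper": 6}, {"offset": [-25, 0, -14], "rot": [0, 0, 0], "gripper": 6}, {"offset": [-25, 0, -14], "rot": [0, 0, 0], "gripper": 6}])

```text
time_s: 10.5
eef_pos: [431.0, -41.6, 230.5]
ee_rot: [-0.0, 0.744, -0.669, 0.001]
force: [1.7, 0.6, -0.0]
grip_width: 0.708
grip_force: 0.0
```

Run:
```python
from h import *
import pickle
p,R,s=tool(); print(p,s['force'],s['time_s'])
for n in('side','top'):
    c=capture(n); save(c,n+'3.png'); pickle.dump(c,open(n+'3.pkl','wb'))
a=cv2.imread('pics/side3.png')[175:260,215:345]; b=cv2.imread('pics/top3.png')[170:265,260:360]
b=cv2.resize(b,None,fx=4,fy=4,interpolation=cv2.INTER_CUBIC);a=cv2.resize(a,None,fx=3,fy=3,interpolation=cv2.INTER_CUBIC)
o=np.zeros((380,800,3),np.uint8); o[:380,:400]=b; o[:255,400:790]=a; cv2.imwrite('pics/c3.png',o)
```

```text
[430.97308299 -41.62314431 230.53395766] [ 1.70887451  0.62610421 -0.04942121] 10.5
```

View pics/c3.png

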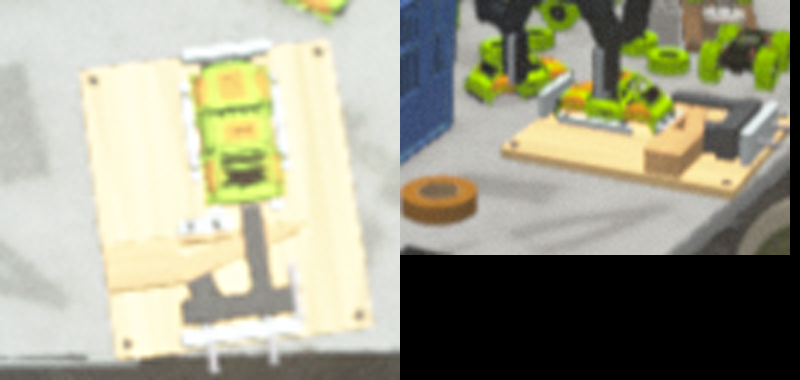

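The crop shows the catch slid back (nose at (248,207) clear of the body's end at (245,200)), the rods stuck out behind the post, and the wedge pinched between block and lug.

Run:
```python
from h import *
import pickle
for n in('top','side'):
    c=pickle.load(open(n+'3.pkl','rb')); P=allpts(c);x,y,z=np.moveaxis(P,2,0);H=hsv(c)
    q=(P[...,:2]-O)@Rm; X,Y=q[...,0],q[...,1]
    reg=(X>-5)&(X<115)&(Y>-60)&(Y<30)&(z<70)&(H[...,1]>70)
    for lo,hi in((47,70),(53,70),(25,70)):
        k=reg&(z>lo)&(z<hi); print(n,lo,k.sum(),[np.nanpercentile(a[k],[3,50,97]).round(1).tolist() for a in(X,Y,z)])
    if n=='top':
        for v in range(-4,114,8):
            k=reg&(abs(X-v)<4); print(v,np.nanmedian(z[k]).round(),end='; ')
print(O+Rm@[55,-15])
```

```text
top 47 179 [[11.9, 46.0, 64.8], [-34.6, -13.8, 5.5], [47.5, 56.0, 60.9]]
top 53 129 [[30.6, 49.3, 63.7], [-35.0, -14.1, 5.0], [53.5, 56.9, 61.3]]
top 25 633 [[2.2, 49.3, 103.2], [-41.8, -12.4, 13.7], [27.8, 39.4, 59.8]]
-4 22.0; 4 33.0; 12 38.0; 20 44.0; 28 42.0; 36 38.0; 44 56.0; 52 57.0; 60 56.0; 68 42.0; 76 39.0; 84 39.0; 92 39.0; 100 35.0; 108 30.0; side 47 47 [[14.0, 37.8, 52.8], [-34.5, -11.9, 8.8], [47.6, 53.9, 57.7]]
side 53 25 [[35.4, 41.0, 54.9], [-35.4, -13.3, 7.6], [53.8, 55.2, 57.8]]
side 25 348 [[-0.2, 38.1, 99.4], [-34.8, 3.9, 17.7], [25.9, 34.9, 55.5]]
[ 559.282548   -356.57054524]
```

```bash
python3 -c "
from h import *
go(555.8,-356.9,180,6.1)"
```

```text
offset cm [32.98 -8.85  5.11] rot [-8.000e-02 -1.000e-01 -8.967e+01]
```

step_arm(plan=[{"offset": [33, -8.9, 5.1], "rot": [-0.1, -0.1, -89.7], "gripper": 7}, {"offset": [33, -8.9, 5.1], "rot": [-0.1, -0.1, -89.7], "gripper": 7}, {"offset": [33, -8.9, 5.1], "rot": [-0.1, -0.1, -89.7], "gripper": 7}, {"offset": [33, -8.9, 5.1], "rot": [-0.1, -0.1, -89.7], "gripper": 7}, {"offset": [33, -8.9, 5.1], "rot": [-0.1, -0.1, -89.7], "gripper": 7}, {"offset": [33, -8.9, 5.1], "rot": [-0.1, -0.1, -89.7], "gripper": 7}, {"offset": [33, -8.9, 5.1], "rot": [-0.1, -0.1, -89.7], "gripper": 7}, {"offset": [33, -8.9, 5.1], "rot": [-0.1, -0.1, -89.7], "gripper": 7}, {"offset": [33, -8.9, 5.1], "rot": [-0.1, -0.1, -89.7], "gripper": 7}, {"offset": [33, -8.9, 5.1], "rot": [-0.1, -0.1, -89.7], "gripper": 7}, {"offset": [33, -8.9, 5.1], "rot": [-0.1, -0.1, -89.7], "gripper": 7}, {"offset": [33, -8.9, 5.1], "rot": [-0.1, -0.1, -89.7], "gripper": 7}])

```text
time_s: 11.8
eef_pos: [554.7, -362.6, 178.4]
ee_rot: [0.0, 0.999, 0.051, -0.001]
force: [-1.2, 0.4, -0.7]
grip_width: 0.819
grip_force: 0.0
```

```bash
python3 -c "
from h import *
go(555.8,-356.9,112,6.1); print(sense()['force'])"
```

```text
offset cm [ 0.18 -0.56  6.64] rot [ 0.01  0.13 -0.28]
[-1.20698763  0.35415891 -0.7239829 ]
```

step_arm(plan=[{"offset": [0, 0, 2], "rot": [0, 0, 0], "gripper": 7}, {"offset": [0, 0, 4], "rot": [0, 0, 0], "gripper": 7}, {"offset": [0, 0, 4], "rot": [0, 0, 0], "gripper": 7}])

```text
time_s: 12.1
eef_pos: [553.9, -361.5, 135.9]
ee_rot: [-0.002, 0.999, 0.05, -0.003]
force: [-0.2, 0.1, 0.3]
grip_width: 0.817
grip_force: 0.0
```

```bash
python3 -c "
from h import *
go(555.8,-356.9,112,6.1); print(sense()['force'])"
```

```text
offset cm [ 0.25 -0.43  2.39] rot [-0.21  0.31 -0.41]
[-0.20037426  0.12523965  0.29960988]
```

step_arm(plan=[{"offset": [0.25, -0.45, 0.4], "rot": [-0.2, 0.3, -0.4], "gripper": 7}, {"offset": [0.25, -0.45, 2.4], "rot": [-0.2, 0.3, -0.4], "gripper": 7}, {"offset": [0.25, -0.45, 2.4], "rot": [-0.2, 0.3, -0.4], "gripper": 7}, {"offset": [0.25, -0.45, 2.4], "rot": [-0.2, 0.3, -0.4], "gripper": 7}])

```text
time_s: 12.5
eef_pos: [557.2, -357.1, 115.7]
ee_rot: [0.002, 0.999, 0.054, 0.002]
force: [-0.6, -0.0, 0.4]
grip_width: 0.821
grip_force: 0.0
```

```bash
python3 -c "
from h import *
go(555.8,-356.9,112,6.1); print(sense()['force'])"
```

```text
offset cm [-0.14 -0.04  0.37] rot [ 0.25 -0.21  0.12]
[-0.62742051 -0.03258915  0.38770299]
```

step_arm(plan=[{"offset": [-0.1, 0, 0.3], "rot": [0.2, -0.2, 0.1], "gripper": 7}, {"offset": [-0.1, 0, 0.3], "rot": [0.2, -0.2, 0.1], "gripper": 3.5}, {"offset": [-0.1, 0, 0.3], "rot": [0.2, -0.2, 0.1], "gripper": 3.5}, {"offset": [-0.1, 0, 0.3], "rot": [0.2, -0.2, 0.1], "gripper": 3.5}, {"offset": [-0.1, 0, 0.3], "rot": [0.2, -0.2, 0.1], "gripper": 3.5}, {"offset": [-0.1, 0, 0.3], "rot": [0.2, -0.2, 0.1], "gripper": 3.5}], squeeze=25)

```text
time_s: 13.1
eef_pos: [556.1, -357.2, 112.3]
ee_rot: [0.0, 0.999, 0.053, 0.0]
force: [-0.3, 0.0, 6.0]
grip_width: 0.495
grip_force: 26.8
```

```bash
python3 -c "
from h import *
go(555.8,-356.9,112,6.1); print(sense()['force'])"
```

```text
offset cm [-0.03 -0.04  0.03] rot [ 0.05 -0.01  0.03]
[-0.31676397  0.01798612  5.97522259]
```

step_arm(plan=[{"offset": [0, 0, -0.5], "rot": [0, 0, 0], "gripper": 3.5}, {"offset": [0, 0, -2], "rot": [0, 0, 0], "gripper": 3.5}, {"offset": [0, 0, -5], "rot": [0, 0, 0], "gripper": 3.5}, {"offset": [0, 0, -9], "rot": [0, 0, 0], "gripper": 3.5}, {"offset": [0, 0, -9], "rot": [0, 0, 0], "gripper": 3.5}])

```text
time_s: 13.6
eef_pos: [557.3, -358.1, 208.8]
ee_rot: [0.004, 0.999, 0.054, 0.003]
force: [0.5, 0.1, 0.0]
grip_width: 0.501
grip_force: 26.3
```

```bash
python3 -c "
from h import *
go(496.5,2.8,200,2.9); print(sense()['force'])"
```

```text
offset cm [ -2.19 -36.54   0.57] rot [ 0.45 -0.39  3.24]
[0.4603951  0.07241806 0.03080818]
```

step_arm(plan=[{"offset": [-0.2, -3, 0.1], "rot": [0.4, -0.4, 3.2], "gripper": 3.5}, {"offset": [-0.5, -7, 0.2], "rot": [0.4, -0.4, 3.2], "gripper": 3.5}, {"offset": [-0.7, -11, 0.3], "rot": [0.4, -0.4, 3.2], "gripper": 3.5}, {"offset": [-1, -15, 0.4], "rot": [0.4, -0.4, 3.2], "gripper": 3.5}, {"offset": [-1.2, -19, 0.5], "rot": [0.4, -0.4, 3.2], "gripper": 3.5}, {"offset": [-1.4, -23, 0.6], "rot": [0.4, -0.4, 3.2], "gripper": 3.5}, {"offset": [-1.7, -27, 0.6], "rot": [0.4, -0.4, 3.2], "gripper": 3.5}, {"offset": [-1.9, -31, 0.6], "rot": [0.4, -0.4, 3.2], "gripper": 3.5}, {"offset": [-2.1, -34.5, 0.6], "rot": [0.4, -0.4, 3.2], "gripper": 3.5}, {"offset": [-2.2, -36.5, 0.6], "rot": [0.4, -0.4, 3.2], "gripper": 3.5}, {"offset": [-2.2, -36.5, 0.6], "rot": [0.4, -0.4, 3.2], "gripper": 3.5}, {"offset": [-2.2, -36.5, 3.6], "rot": [0.4, -0.4, 3.2], "gripper": 3.5}])

```text
time_s: 14.8
eef_pos: [496.9, 3.1, 168.6]
ee_rot: [-0.002, 1.0, 0.026, -0.0]
force: [0.4, -0.1, -1.4]
grip_width: 0.495
grip_force: 26.3
```

```bash
python3 -c "
from h import *
go(496.5,2.8,104.3,2.9); print(sense()['force'])"
```

```text
offset cm [-0.04  0.06  6.43] rot [-0.25  0.01  0.09]
[ 0.36195137 -0.14797527 -1.4038889 ]
```

Down to about 15 mm above the mat, then look.

step_arm(plan=[{"offset": [0, 0, 2.5], "rot": [-0.2, 0, 0], "gripper": 3.5}, {"offset": [0, 0, 4.5], "rot": [-0.2, 0, 0], "gripper": 3.5}, {"offset": [0, 0, 5], "rot": [-0.2, 0, 0], "gripper": 3.5}, {"offset": [0, 0, 5], "rot": [-0.2, 0, 0], "gripper": 3.5}])

```text
time_s: 15.2
eef_pos: [494.8, 3.2, 115.7]
ee_rot: [-0.002, 1.0, 0.025, -0.004]
force: [-0.8, -0.6, 0.2]
grip_width: 0.5
grip_force: 26.3
```

Run:
```python
from h import *
go(496.5,2.8,104.3,2.9); print(sense()['force'])
c=capture('side'); save(c,'side4.png')
d=capture('top'); 
a=cv2.imread('pics/side4.png')[190:320,120:320]; cv2.imwrite('pics/s4c.png',cv2.resize(a,None,fx=4,fy=4,interpolation=cv2.INTER_CUBIC))
```

```text
offset cm [0.17 0.05 1.14] rot [-0.19  0.47 -0.01]
[-0.76134198 -0.59126138  0.18013564]
```

View pics/s4c.png

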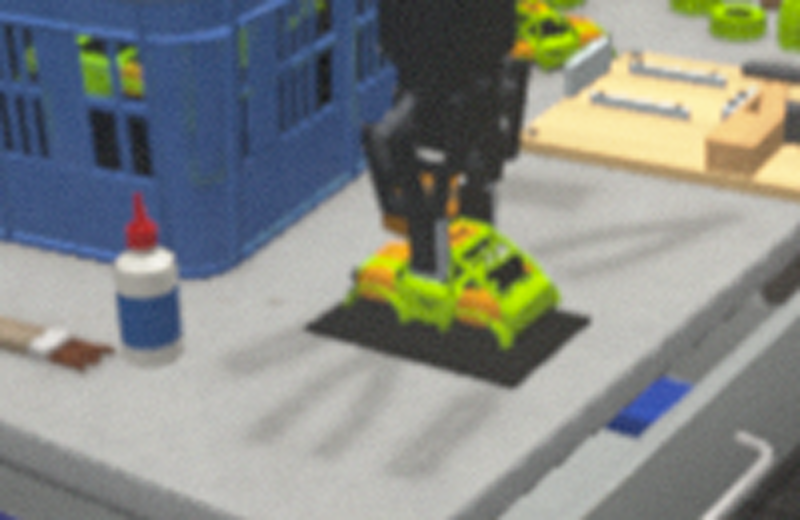

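The body hangs level over the mat (mat corners (308,327), (515,387), (590,320)), aligned lengthwise and centred; nest is empty with the wedge in place.

step_arm(plan=[{"offset": [0.1, 0, 0.5], "rot": [-0.2, 0.2, 0], "gripper": 3.5}, {"offset": [0.1, 0, 0.9], "rot": [-0.2, 0.2, 0], "gripper": 3.5}, {"offset": [0.1, 0, 0.9], "rot": [-0.2, 0.2, 0], "gripper": 3.5}])

```text
time_s: 15.6
eef_pos: [495.5, 4.0, 106.4]
ee_rot: [0.0, 1.0, 0.026, -0.002]
force: [-0.0, 0.5, -0.0]
grip_width: 0.494
grip_force: 26.3
```

```bash
python3 -c "
from h import *
go(496.5,2.8,104.3,2.9); print(sense()['force'])"
```

```text
offset cm [0.1  0.12 0.21] rot [0.01 0.27 0.04]
[-0.00596433  0.46227575 -0.01798261]
```

step_arm(plan=[{"offset": [0, 0, 0.1], "rot": [0, 0, 0], "gripper": 3.5}, {"offset": [0, 0, 0.1], "rot": [0, 0, 0], "gripper": 3.5}])

```text
time_s: 15.8
eef_pos: [495.6, 3.9, 105.8]
ee_rot: [0.0, 1.0, 0.026, -0.002]
force: [0.2, -0.4, 0.4]
grip_width: 0.498
grip_force: 26.3
```

```bash
python3 -c "
from h import *
go(496.5,2.8,104.3,2.9); print(sense()['force'])"
```

```text
offset cm [0.08 0.12 0.15] rot [0.01 0.24 0.03]
[ 0.24794783 -0.41738252  0.37022751]
```

step_arm(plan=[{"offset": [0.05, 0.1, 0.1], "rot": [0, 0.2, 0], "gripper": 3.5}, {"offset": [0.05, 0.1, 0.1], "rot": [0, 0.2, 0], "gripper": 3.5}])

```text
time_s: 16.0
eef_pos: [496.2, 2.8, 104.7]
ee_rot: [0.0, 1.0, 0.026, -0.0]
force: [0.0, 0.4, -0.3]
grip_width: 0.496
grip_force: 26.3
```

step_arm(plan=[{"offset": [0, 0, 0.08], "rot": [0, 0, 0], "gripper": 3.5}, {"offset": [0, 0, 0.08], "rot": [0, 0, 0], "gripper": 3.5}])

```text
time_s: 16.2
eef_pos: [496.3, 2.8, 104.3]
ee_rot: [0.0, 1.0, 0.026, -0.0]
force: [-2.0, 0.3, 3.9]
grip_width: 0.499
grip_force: 26.8
```

Contact at the expected height; release and withdraw.

step_arm(plan=[{"offset": [0, 0, 0], "rot": [0, 0, 0], "gripper": 6}, {"offset": [0, 0, 0], "rot": [0, 0, 0], "gripper": 6}, {"offset": [0, 0, 0], "rot": [0, 0, 0], "gripper": 6}, {"offset": [0, 0, -1], "rot": [0, 0, 0], "gripper": 6}, {"offset": [0, 0, -4], "rot": [0, 0, 0], "gripper": 6}, {"offset": [0, 0, -9], "rot": [0, 0, 0], "gripper": 6}, {"offset": [0, 0, -13], "rot": [0, 0, 0], "gripper": 6}, {"offset": [-8, 0, -17], "rot": [0, 0, 0], "gripper": 6}, {"offset": [-15, 0, -17], "rot": [0, 0, 0], "gripper": 6}, {"offset": [-15, 0, -17], "rot": [0, 0, 0], "gripper": 6}])

```text
time_s: 17.2
eef_pos: [351.4, -4.1, 273.8]
ee_rot: [0.0, 1.0, 0.026, 0.0]
force: [0.1, -0.8, 1.3]
grip_width: 0.704
grip_force: 0.0
```

Run:
```python
from h import *
print(sense()['force'],sense()['time_s'])
c=capture('side'); save(c,'side5.png'); d=capture('top'); save(d,'top5.png')
for n,k in(('side',c),('top',d)):
    P=allpts(k);x,y,z=np.moveaxis(P,2,0);H=hsv(k)
    b=(H[...,0]>8)&(H[...,0]<45)&(H[...,1]>110)&(x>410)&(x<590)&(y>-70)&(y<70)&(z>8)&(z<70)
    print(n,b.sum(),np.nanpercentile(z[b],[2,98]),cv2.minAreaRect(P[b][:,:2].astype(np.float32)))
a=cv2.imread('pics/side5.png')[170:320,150:350]; b=cv2.imread('pics/top5.png')[170:265,170:370]
o=np.zeros((490,800,3),np.uint8); o[:300,:400]=cv2.resize(a,(400,300)); o[300:490,:400]=cv2.resize(b,(400,190))
o[:300,400:]=cv2.resize(a[0:75,100:200],(400,300)); cv2.imwrite('pics/c5.png',o)
```

```text
[ 0.09377967 -0.76578534  1.3200133 ] 17.2
side 851 [ 9.36258842 48.54083011] ((496.1156311035156, 3.566600799560547), (109.1265640258789, 65.83380889892578), 2.899629592895508)
top 628 [12.5019759  52.24120172] ((498.7357177734375, 2.9222469329833984), (110.70100402832031, 63.76732635498047), 2.2657394409179688)
```

View pics/c5.png

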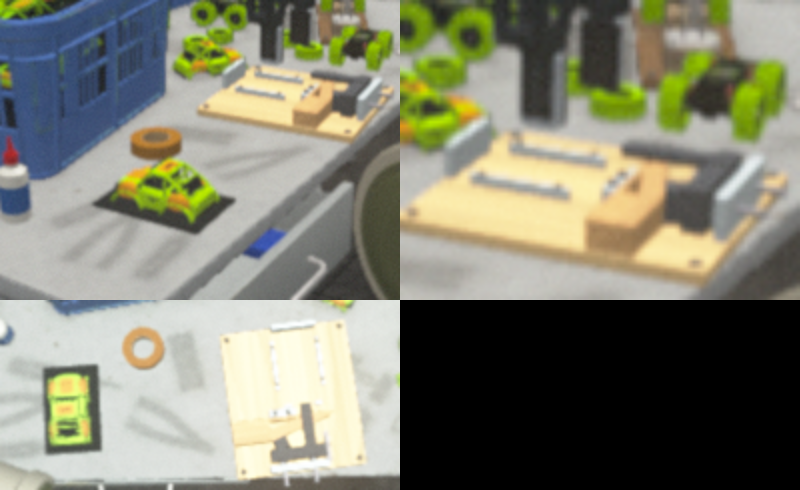

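The body sits upright and central on the mat (about (499,3), 2.3–2.9° against the mat's 2.9°), the wedge still holds the catch open, and nothing else has moved.

```bash
python3 -c "
from rig import *
print(finish_job())"
```

```text
the job is handed in; nothing more can be done
None
```

The job is handed in after about 17 s: the wedge alone holds the catch open (push force peaked at 26 N on the end stop, just over the 25 N mark), and the body was set down upright, lengthwise, within about 2 mm of the mat's middle.

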